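Slide the balance-weight chest home in its stall

ROBOT

A 6-joint arm with a two-finger parallel gripper is mounted at the origin on the work surface. World frame = base frame: x ahead of the robot, y to its left, z up, the work surface at z = 0. Lengths are in mm, angles in rad, forces in N, time in s.
With the tool pointing down it reaches from about 350 to 975 mm from the base axis. Payload 7.1 kg.
Tool frame: the origin (TCP) lies on the front face of the gripper's body, between the roots of the fingers; the fingertips stand 80 mm ahead of it and the grasp point (between the pads) lies 61 mm ahead of it (env.tips_ahead is the distance from the TCP to the fingertips, in mm); z points along the fingers, y is the direction in which the jaws open and shut (so a half turn about z gives the same grasp; the last joint's range is limited). The gripper opens to 88 mm and grips with 3 to 60 N. Pads are 20 mm wide; open, the fingers measure 115 mm over their backs; the gripper's body (75 mm by 178 mm) begins 61 mm behind the grasp point.
Start: joints at [1.324, 0.423, 1.63, -0, 1.089, -0.019], TCP at [141.116, 608.845, 302.675] pointing down, gripper open.
Joint ranges: [-3, 3], [-0.9, 2.11], [0.09, 2.58], [-1.31, 4.45], [0.11, 2.69], [-2.54, 2.54]. Speed limits (rad/s): [2.39, 2.39, 3.01, 3.14, 3.14, 3.14].

INTERFACE

Orientations are given as a unit quaternion [x, y, z, w].
In Python, from station import env, set_gripper, viewer, workorder gives the robot as it stands. Calls block until the motion is done:
- env.reach(position, orientation): joint-space move of the TCP to a pose.
- env.move_l(position, rot=None, rate=150, f_stop=None): straight line of the TCP; rot=None keeps the orientation; rate is the mean speed in mm/s. With f_stop (N) it stops when the force on the tool has changed by that much, and returns True; else False.
- env.move_joints(angles): joint-space move.
- set_gripper(opening): finger opening in mm; the grip force is fixed at half the most; returns when the fingers have stopped.
- env.hold(seconds).
- env.ik(position, orientation): joint angles nearest the present ones, or None.
- env.read_state(): the state.
- viewer.camera(name): name is "scene" or "top"; returns the picture (420x560x3 uint8, blue, green, red); there is no depth.
- viewer.camera_params(name): a dict with "fx", "fy", "cx", "cy" (pixels), "pose" (4x4, takes a point from camera to world coordinates). Camera axes: x right, y up, looking along -z (the intrinsics and any distortion apply to the point x, -y, -z); pixel columns grow to the right and rows downward; lengths in mm; the calibration is good to about 2 mm. A picture is of the moment at which its call begins. camera_params takes no time and is no camera call.
A pose or a line that the arm cannot do raises env.IKError and nothing moves.
- workorder.sign_off(): hands the job in, once; it reports no verdict.
The state is a dict: "time_s": time; "qpos": joint angles; "dq": joint speeds; "tau": joint torques, N m; "tool_pos": TCP position; "orientation": TCP orientation; "force": force on the tool from outside, world axes, zero at the start; "wrist_torque": the same for the moment, N m; "width": finger opening in mm.
Only numpy, scipy, OpenCV 4.12 (cv2) and the standard library are available. Lean on these libraries where they do the work, as an engineer would, in place of code of your own. Each camera call takes 0.05 s, during which the arm holds its last target.

TASK

Push the heavy oak weight chest across the marble into the three-sided brass stall until it is fully home, square against the stall's back stop, standing upright and let go. Push it low down near its base so that it slides and never rocks or tips, and do not grip or lift it. Leave everything else on the bench where it is.

Things in the scene. Friction and masses are not known exactly. Their poses are not given: they have to be found in the camera images.
- chest: heavy closed oak chest, two black iron straps, 0.7 to 0.95 kg; 52 mm deep (its x), 96 mm wide (y), 76 mm high, vertical faces, loose. Origin: centre of underside; z up. Starts outside the stall: 120 to 150 mm in front of home, up to 70 mm to either side, turned up to 0.35 rad. Sliding it takes 3 to 7 N; pushed along its x above about 35 mm from the bench it may tip, below 25 mm it slides.
- stall: three-sided brass stall bolted to the bench, walls 30 mm high, no floor, open on top and to its -x (robot side). Origin: on the bench, where the chest's origin lies when home, axes then parallel. Back stop: face at x = +26 mm. Side walls: faces at y = +-57 mm (9 mm clearance each side), from x = +26 to -15 mm.
- stall_mouth (a point): on the bench in the middle of the stall's mouth, at x = -33 mm of the stall, between the tips of the short lips that flare out from the side walls to about y = +-71 mm. At home the chest's near face (x = -26 mm) stands 11 mm out of the straight walls, between the lips. The bench in front of the mouth is clear but for the chest.
- rotor_head: bystander: loose brass rotor head, 100 mm across, 70 mm high; origin centre of underside
- locking_ring: bystander: loose steel ring, 56 mm across, 14 mm high, beside the stall's left (+y) wall; origin centre of underside
- spacer: bystander: loose bone tube, 32 mm across, 45 mm high, standing beside the stall's right (-y) wall; origin centre of underside
- tommy_bar: bystander: loose iron bar 160 mm long along its x, 14 mm thick, lying behind the stall; origin centre of underside
- oil_jar: bystander: loose amber glass jar with brass cap, 50 mm across, 85 mm high; origin centre of underside
- spanner: bystander: loose steel spanner, 170 mm long along its x, lying flat; origin under its middle
Mind the look-alikes: they are no part of the job. What is shaped like the stall but black or red is not meant.

How it is judged:
By the outcome, as a careful person would: the job done as asked, in the order asked, and still so for the second after the job is handed in, with the robot touching nothing.
It also fails if it takes over 64 s, if anything falls off the work surface, if the arm or the gripper's body presses on something with over 40 N, if the wrist force passes 120 N, or if a joint passes its speed limit or range.

## Working session

There is one attempt and no reset: what is moved stays moved. The work goes in short steps, each a Python script; the robot and the scene stay as the last script left them, time stands still between calls to the robot, and variables do not carry over. Pictures are saved under pics/ and viewed, and the job is handed in when it is done.

```bash
mkdir -p pics; ls
python3 - <<'E'
from station import env,viewer
import cv2
for n in("scene","top"):
    cv2.imwrite(f"pics/{n}0.png",viewer.camera(n)); p=viewer.camera_params(n); print(n,p)
s=env.read_state();print(s["time_s"],s["tool_pos"],s["orientation"],s["force"],s["width"],env.tips_ahead)
E
```

```text
pics
scene {'fx': 409.6861328416078, 'fy': 409.6861328416078, 'cx': 285.58391400282426, 'cy': 210.58971082208967, 'pose': array([[-9.00708042e-03, -8.00483670e-01,  5.99286881e-01,
         1.22325752e+03],
       [ 9.99951817e-01, -4.87077645e-03,  8.52291211e-03,
        -9.72975181e+00],
       [-3.90345954e-03,  5.99334772e-01,  8.00488972e-01,
         8.50787635e+02],
       [ 0.00000000e+00,  0.00000000e+00,  0.00000000e+00,
         1.00000000e+00]])}
top {'fx': 489.13117354205065, 'fy': 489.13117354205065, 'cx': 285.93840146367023, 'cy': 219.17080388221885, 'pose': array([[ 2.63301536e-02,  9.90556080e-01, -1.34556217e-01,
         4.29564152e+02],
       [-9.99630537e-01,  2.51815657e-02, -1.02312072e-02,
        -2.19161842e+01],
       [-6.74624825e-03,  1.34775892e-01,  9.90853141e-01,
         1.47485596e+03],
       [ 0.00000000e+00,  0.00000000e+00,  0.00000000e+00,
         1.00000000e+00]])}
0.1 [141.01082862 608.46629125 301.96203872] [ 1.13647692e-01  9.93520859e-01 -7.04358029e-04 -9.64055574e-05] [-0.25596508  0.83209852  0.79902048] 87.83144896483158 80.0
```

```bash
sleep 1
```

```text
(no output)
```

View pics/top0.png

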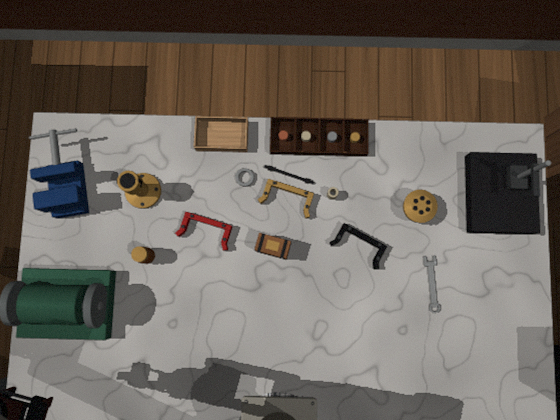

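View pics/scene0.png

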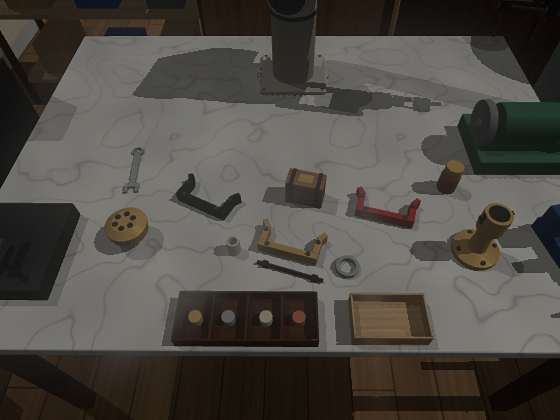

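The top view shows the brass stall near (287,192), the chest near (272,244), and the red and black look-alikes at (205,228) and (360,245). I'll enlarge both views.

Run:
```python
import cv2
a=cv2.imread("pics/top0.png")[160:270,225:345]; cv2.imwrite("pics/topc.png",cv2.resize(a,None,fx=5.4,fy=5.4,interpolation=cv2.INTER_CUBIC))
a=cv2.imread("pics/scene0.png")[160:270,240:345]; a=cv2.convertScaleAbs(a,alpha=1.5); cv2.imwrite("pics/scc.png",cv2.resize(a,None,fx=5.4,fy=5.4,interpolation=cv2.INTER_CUBIC))
```

```text
(no output)
```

View pics/topc.png

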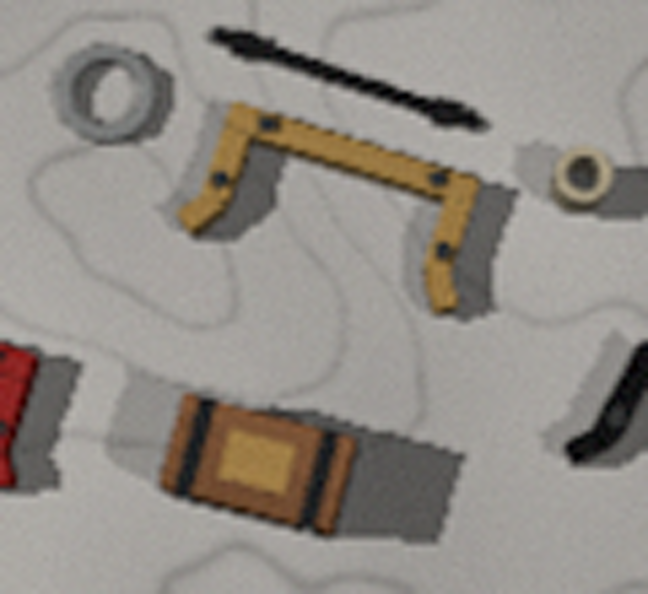

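View pics/scc.png

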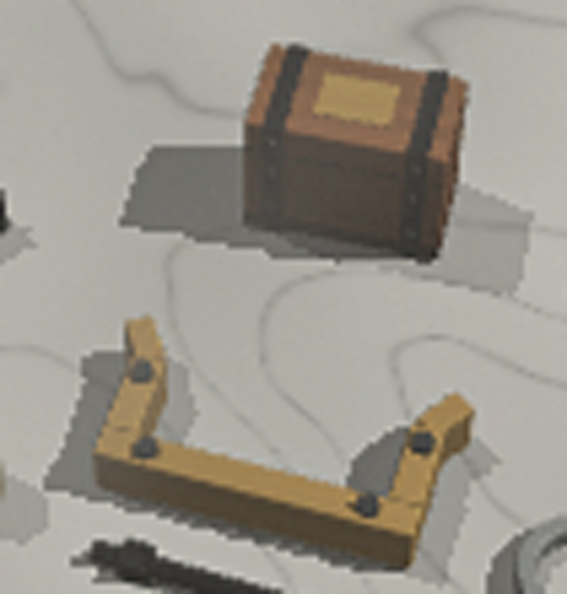

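```bash
cat > h.py <<'E'
import numpy as np,cv2
from station import env,viewer,set_gripper
from scipy.optimize import least_squares
P={n:viewer.camera_params(n) for n in("scene","top")}
def proj(n,X):
    p=P[n];T=p["pose"];c=(np.atleast_2d(X)-T[:3,3])@T[:3,:3]
    return np.c_[p["cx"]+p["fx"]*c[:,0]/-c[:,2],p["cy"]-p["fy"]*c[:,1]/-c[:,2]]
def place(q,L):
    L=np.atleast_2d(np.array(L,float));c,s=np.cos(q[2]),np.sin(q[2])
    return np.c_[q[0]+c*L[:,0]-s*L[:,1],q[1]+s*L[:,0]+c*L[:,1],L[:,2]]
CH=np.array([[sx*26,sy*48,z] for z in(0,76) for sx,sy in((1,1),(1,-1),(-1,-1),(-1,1))])
E
cat > fit.py <<'E'
from h import *
tc=lambda u,v:np.array([u/5.4+225-.4,v/5.4+160-.4]); sc=lambda u,v:np.array([u/5.4+240-.4,v/5.4+160-.4])
# chest: top face corners
co=[("top",(26,48,76),tc(187,393)),("top",(26,-48,76),tc(355,437)),("top",(-26,-48,76),tc(335,535)),("top",(-26,48,76),tc(166,490)),
("scene",(26,-48,76),sc(246,123)),("scene",(26,48,76),sc(445,163)),("scene",(-26,-48,76),sc(274,43)),("scene",(-26,48,76),sc(467,80)),("scene",(26,-48,0),sc(246,226)),("scene",(26,48,0),sc(437,259))]
def f(q): return np.concatenate([proj(n,place(q,L))[0]-m for n,L,m in co])
r=least_squares(f,[700,0,0]);print("chest",r.x,np.round(r.fun.reshape(-1,2),1).tolist())
st=lambda t:[("top",(26+t,57+t,30),tc(235,102)),("top",(26+t,-57-t,30),tc(478,178)),
("scene",(26+t,-57-t,30),sc(97,455)),("scene",(26+t,57+t,30),sc(413,532)),("scene",(26+t,-57-t,0),sc(97,487)),("scene",(26+t,57+t,0),sc(408,568)),
("top",(26,57,30),tc(250,146)),("top",(26,-57,30),tc(443,194)),("scene",(26,57,30),sc(386,496))]
def g(q): return np.concatenate([proj(n,place(q,L))[0]-m for n,L,m in st(q[3])])
r2=least_squares(g,[800,0,0,12]);print("stall",r2.x,np.round(r2.fun.reshape(-1,2),1).tolist())
q=r.x;s=r2.x;d=q[:2]-s[:2];c,n=np.cos(s[2]),np.sin(s[2]);print("rel",c*d[0]+n*d[1],-n*d[0]+c*d[1],q[2]-s[2])
def draw(n,im,q,s,k,off):
    def pl(L,qq,col):
        u=((proj(n,place(qq,L))-off+.4)*k).astype(int);cv2.polylines(im,[u.reshape(-1,1,2)],False,col,1)
    for z in(0,76): pl([(26,48,z),(26,-48,z),(-26,-48,z),(-26,48,z),(26,48,z)],q,(255,0,255))
    t=s[3]
    for z,col in((0,(255,255,0)),(30,(0,255,0))):
        pl([(-33,71,z),(-15,57,z),(26,57,z),(26,-57,z),(-15,-57,z),(-33,-71,z)],s,col)
        pl([(-15,57+t,z),(26+t,57+t,z),(26+t,-57-t,z),(-15,-57-t,z)],s,col)
for n,o in(("top",(225,160)),("scene",(240,160))):
    a=cv2.imread(f"pics/{n}0.png")[o[1]:o[1]+110,o[0]:o[0]+120];a=cv2.resize(a,None,fx=5,fy=5,interpolation=cv2.INTER_CUBIC)
    draw(n,a,q,s,5,np.array(o));cv2.imwrite(f"pics/ov_{n}.png",a)
E
python3 fit.py
```

```text
chest [ 5.42053801e+02  3.05071024e+01 -2.29008596e-01] [[-1.1, 0.3], [0.1, 0.5], [-0.7, -0.0], [-1.9, -0.2], [-0.9, 0.3], [0.2, -0.2], [-1.3, 0.1], [-0.1, -0.2], [-0.7, 0.1], [-0.3, 0.7]]
stall [ 6.87160578e+02 -5.81702419e+00 -2.70024969e-01  1.45004696e+01] [[-0.8, 0.9], [-0.3, 0.4], [-0.8, -0.1], [-0.3, 0.1], [-0.0, 0.6], [-0.1, -0.1], [-0.4, -1.3], [0.2, 0.6], [0.1, 0.1]]
rel -149.5383829244015 -3.70013688303532 0.04101637287195925
```

View pics/ov_top.png

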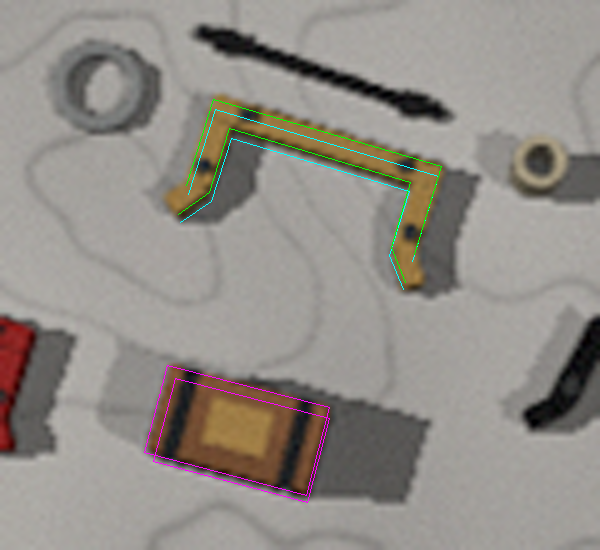

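View pics/ov_scene.png

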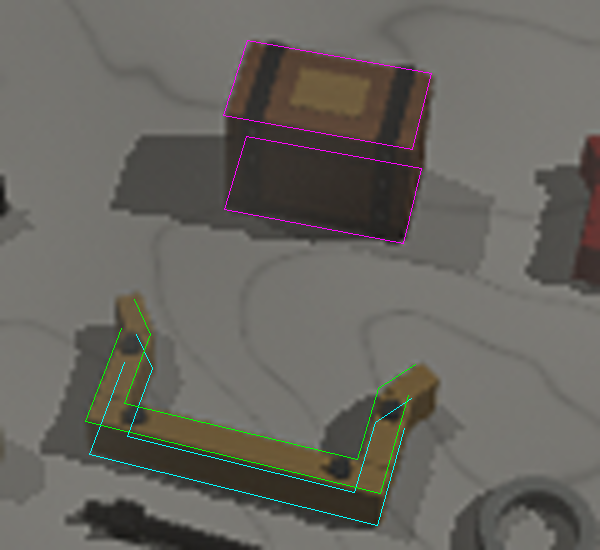

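Overlays match within about 1 px. In the stall frame the chest is at x≈-149.5, y≈-3.7, yaw +0.04, which fits the stated start range. I'll push with two part-open fingertips, with the tool tilted so that only the tips touch, at about 15 mm height.

```bash
cat >> h.py <<'E'
from scipy.spatial.transform import Rotation as R
S=np.array([687.2,-5.8,-0.270])   # stall
TILT=0.33
def tool(x,y,yaw,zt,frame=S,tilt=TILT):
    """TCP pose so that the tip front edge mid is at stall-frame x,y; yaw rel to stall; zt tip-centre height"""
    w=place(frame,[(x,y,0)])[0]; a=frame[2]+yaw; f=np.array([np.cos(a),np.sin(a),0]);l=np.array([-np.sin(a),np.cos(a),0]);u=np.array([0,0,1.])
    tz=np.sin(tilt)*f-np.cos(tilt)*u; ty=l; tx=np.cross(ty,tz)
    fr=-tx if tx@f<0 else tx
    tip=w-fr[0:3]*[1,1,0]*10; tip[2]=zt
    return tip-80*tz, R.from_matrix(np.c_[tx,ty,tz]).as_quat()
def rel(q):
    d=q[:2]-S[:2];c,n=np.cos(S[2]),np.sin(S[2]);return np.array([c*d[0]+n*d[1],-n*d[0]+c*d[1],q[2]-S[2]])
def st():
    s=env.read_state();print(round(s["time_s"],2),np.round(s["tool_pos"],1),"F",np.round(s["force"],1),"w",round(s["width"],1),"q",np.round(s["qpos"],2))
E
python3 - <<'E'
from h import *
# chest near face centre in stall frame
c=np.array([-149.5,-3.7]);a=0.041;f=c-26*np.array([np.cos(a),np.sin(a)]);print(f)
f=f-25*np.array([np.cos(a),np.sin(a)])
p,q=tool(*f,a,12)
up=p.copy();up[2]=260
print(p,q,env.ik(up,q),env.ik(p,q))
pe,qe=tool(-26,0,0,12);print(pe,env.ik(pe,qe))
E
```

```text
[-175.47815006   -4.76570137]
[458.00062605  50.11985835  87.68338748] [ 0.11269827  0.97995932 -0.01876582  0.16317681] [ 0.14168416  0.16653071  2.16501814 -0.24130028  0.51349475 -1.00729714] [ 0.14168416  0.56563506  2.23452999 -1.30334123  0.12201547  0.0829743 ]
[628.04001673  10.57300669  87.68338748] [ 0.03326904  0.67667957  1.87709472 -0.3473859   0.28823138 -0.94886076]
```

Run:
```python
from h import *
for t in(0.1,0.15,0.2):
  for x,y,a in((-200,-5.8,.041),(-140,-3,.03),(-80,0,0),(-26,0,0)):
    p,q=tool(x,y,a,12,tilt=t);print(t,x,np.round(p,0),np.round(env.ik(p,q),2))
```

```text
0.1 -200 [475.  46.  92.] [ 0.09  0.57  2.1  -0.08  0.38 -1.18]
0.1 -140 [534.  33.  92.] [ 0.05  0.61  1.97 -0.06  0.46 -1.22]
0.1 -80 [593.  20.  92.] [ 0.03  0.66  1.84 -0.06  0.54 -1.23]
0.1 -26 [645.   6.  92.] [ 0.    0.71  1.73 -0.05  0.61 -1.26]
0.15 -200 [472.  47.  91.] [ 0.1   0.56  2.13 -0.16  0.31 -1.1 ]
0.15 -140 [530.  34.  91.] [ 0.06  0.6   2.01 -0.12  0.39 -1.17]
0.15 -80 [589.  21.  91.] [ 0.03  0.65  1.88 -0.1   0.47 -1.18]
0.15 -26 [641.   7.  91.] [ 0.01  0.7   1.76 -0.08  0.54 -1.23]
0.2 -200 [468.  48.  90.] [ 0.11  0.56  2.16 -0.28  0.24 -0.97]
0.2 -140 [527.  35.  90.] [ 0.07  0.6   2.04 -0.19  0.32 -1.08]
0.2 -80 [585.  22.  90.] [ 0.04  0.65  1.91 -0.16  0.4  -1.12]
0.2 -26 [637.   8.  90.] [ 0.01  0.69  1.79 -0.12  0.47 -1.18]
```

```bash
sed -i 's/^TILT=.*/TILT=0.15/' h.py
python3 - <<'E'
from h import *
a=0.041
p,q=tool(-200,-5.8,a,12); up=p.copy();up[2]=250
env.reach(up,q);st();set_gripper(56);st()
env.move_l(p,q,rate=120);st()
cv2.imwrite("pics/t1.png",viewer.camera("top"));cv2.imwrite("pics/s1.png",viewer.camera("scene"))
E
python3 - <<'E'
import cv2
a=cv2.imread("pics/s1.png")[100:280,200:400];cv2.imwrite("pics/s1c.png",cv2.resize(cv2.convertScaleAbs(a,alpha=1.5),None,fx=3.3,fy=3.3))
E
```

```text
2.45 [471.8  47.5 250.1] F [ 0.1 -0.5 -0.1] w 87.4 q [ 0.1   0.24  2.07 -0.07  0.7  -1.19]
3.12 [471.6  46.9 250. ] F [ 0.2 -0.6  0.5] w 55.8 q [ 0.1   0.24  2.07 -0.07  0.7  -1.19]
4.6 [472.   47.   91.6] F [-1.2  0.2 -0. ] w 56.2 q [ 0.1   0.56  2.13 -0.16  0.31 -1.1 ]
```

View pics/s1c.png

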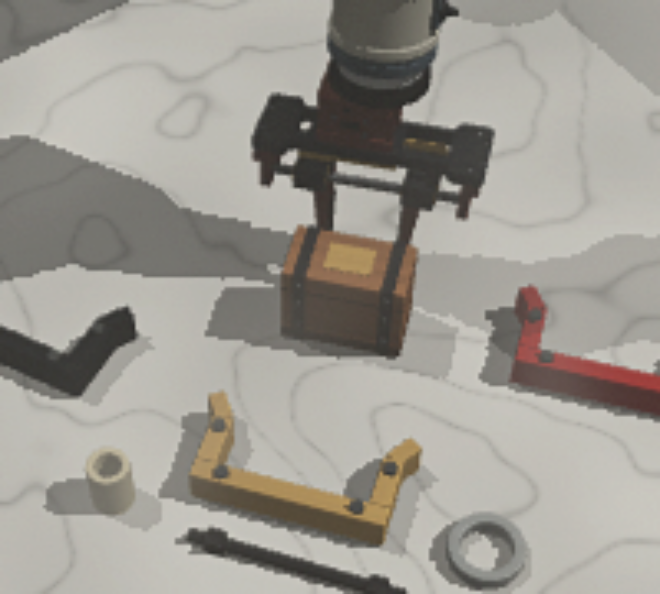

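Both fingers stand centred behind the chest. Next I'll touch it and push part way, with a gentle turn.

Run:
```python
from h import *
p,q=tool(-170,-4.5,.041,12)
print(env.move_l(p,q,rate=25,f_stop=3));st()
p,q=tool(-115,-2.3,.037,12)   # chest centre -> ~-89
print(env.move_l(p,q,rate=35,f_stop=25));st()
cv2.imwrite("pics/t2.png",viewer.camera("top"));cv2.imwrite("pics/s2.png",viewer.camera("scene"))
a=cv2.imread("pics/s2.png")[160:270,240:345];cv2.imwrite("pics/s2c.png",cv2.resize(cv2.convertScaleAbs(a,alpha=1.5),None,fx=5.4,fy=5.4,interpolation=2))
a=cv2.imread("pics/t2.png")[160:270,225:345];cv2.imwrite("pics/t2c.png",cv2.resize(cv2.convertScaleAbs(a,alpha=1.2),None,fx=5.4,fy=5.4,interpolation=2))
```

```text
True
5.59 [494.4  41.4  90.7] F [ 0.4  0.3 -0.2] w 56.1 q [ 0.08  0.58  2.08 -0.14  0.34 -1.14]
False
7.52 [554.4  27.7  91.1] F [-2.8 -0.5 -2.9] w 55.7 q [ 0.05  0.62  1.95 -0.1   0.42 -1.2 ]
```

View pics/s2c.png

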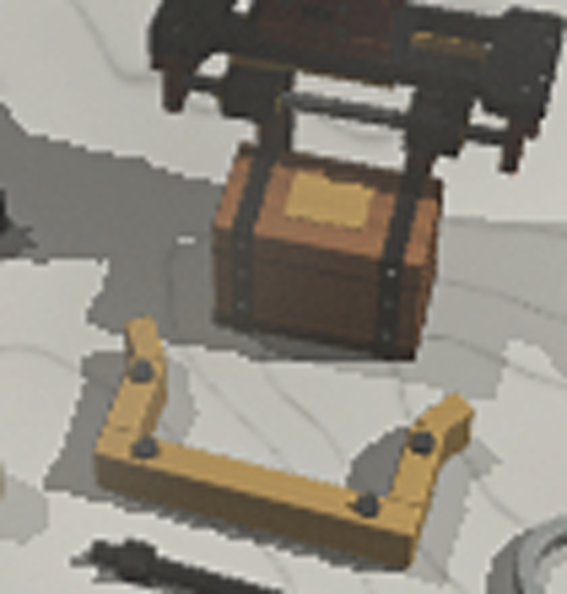

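View pics/t2c.png

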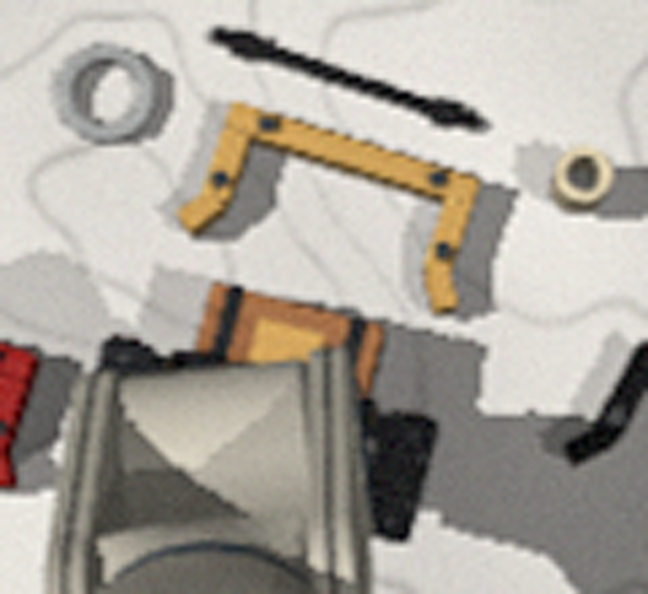

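Run:
```python
from h import *
tc=lambda u,v:np.array([u/5.4+225-.4,v/5.4+160-.4]); sc=lambda u,v:np.array([u/5.4+240-.4,v/5.4+160-.4])
S_=[("scene",(26,-48,76),sc(215,226)),("scene",(26,-48,0),sc(215,322)),("scene",(26,48,0),sc(413,358)),("scene",(-26,-48,76),sc(240,145)),("scene",(-26,48,76),sc(441,180))]
T_=[("top",(26,48,76),tc(213,283)),("top",(26,-48,76),tc(384,325))]
for co in(S_,S_+T_,S_+T_*2):
    r=least_squares(lambda q:np.concatenate([proj(n,place(q,L))[0]-m for n,L,m in co]),[600,0,-.2]);print(r.x,rel(r.x),np.round(r.fun.reshape(-1,2),1).tolist())
p,q=tool(-26,0,0,12)
```

```text
[ 6.01180490e+02  1.79918536e+01 -2.18922185e-01] [-8.92491354e+01 -1.42113816e-02  5.10778147e-02] [[-0.6, 0.1], [-0.1, 0.7], [0.3, 0.9], [-0.3, -1.0], [0.7, -0.8]]
[ 6.01880739e+02  1.75624679e+01 -2.23324793e-01] [-8.84597253e+01 -2.41262470e-01  4.66752069e-02] [[-0.8, 0.2], [-0.3, 0.8], [0.1, 1.2], [-0.4, -0.9], [0.6, -0.5], [-0.8, 0.3], [-0.3, 0.6]]
[ 6.02229102e+02  1.73020686e+01 -2.24416170e-01] [-8.80545263e+01 -3.99308305e-01  4.55838296e-02] [[-0.9, 0.3], [-0.4, 0.9], [-0.0, 1.4], [-0.5, -0.8], [0.5, -0.4], [-0.7, 0.2], [-0.2, 0.5], [-0.7, 0.2], [-0.2, 0.5]]
```

Run:
```python
from h import *
p,q=tool(-88,-1.2,0.0,12)   # chest centre -> ~-62
print(env.move_l(p,q,rate=30,f_stop=25));st()
cv2.imwrite("pics/t3.png",viewer.camera("top"));cv2.imwrite("pics/s3.png",viewer.camera("scene"))
a=cv2.imread("pics/s3.png")[160:270,240:345];cv2.imwrite("pics/s3c.png",cv2.resize(cv2.convertScaleAbs(a,alpha=1.5),None,fx=5.4,fy=5.4,interpolation=2))
a=cv2.imread("pics/t3.png")[160:270,225:345];cv2.imwrite("pics/t3c.png",cv2.resize(cv2.convertScaleAbs(a,alpha=1.2),None,fx=5.4,fy=5.4,interpolation=2))
```

```text
False
8.67 [581.4  22.3  91.3] F [-0.6  0.  -0.8] w 55.8 q [ 0.04  0.65  1.9  -0.1   0.46 -1.18]
```

View pics/s3c.png

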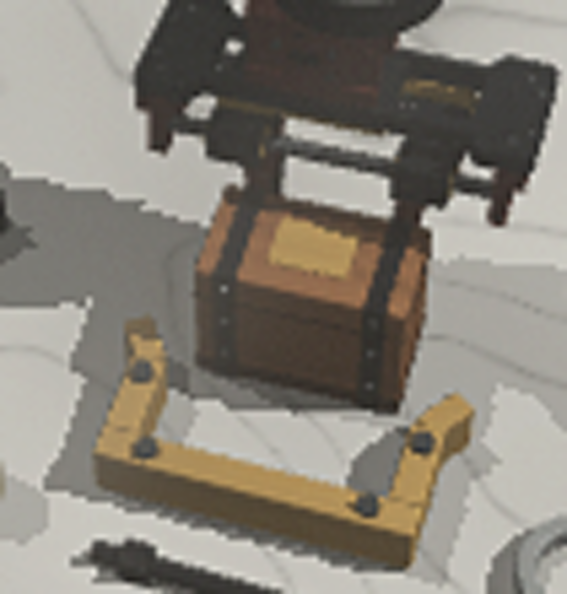

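View pics/t3c.png

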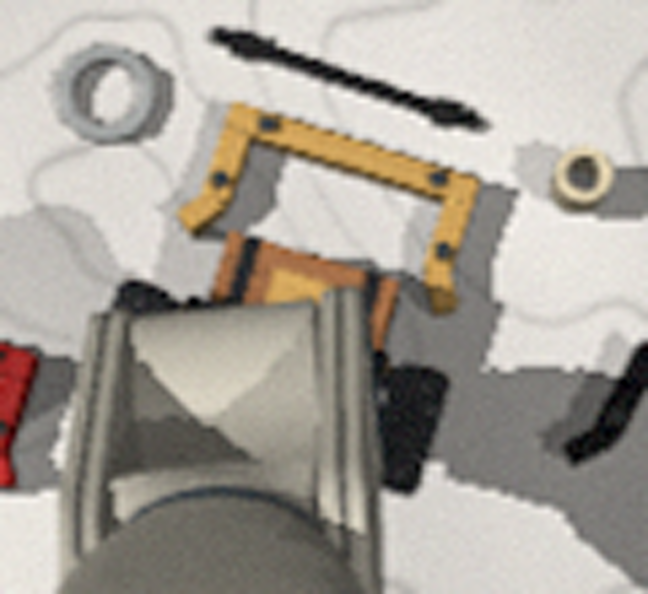

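Run:
```python
from h import *
tc=lambda u,v:np.array([u/5.4+225-.4,v/5.4+160-.4]); sc=lambda u,v:np.array([u/5.4+240-.4,v/5.4+160-.4])
S_=[("scene",(26,-48,76),sc(196,272)),("scene",(26,-48,0),sc(196,367)),("scene",(26,48,0),sc(397,412)),("scene",(-26,-48,76),sc(226,188)),("scene",(-26,48,76),sc(430,230))]
T_=[("top",(26,48,76),tc(230,232)),("top",(26,-48,76),tc(398,281))]
for co in(S_,S_+T_):
    r=least_squares(lambda q:np.concatenate([proj(n,place(q,L))[0]-m for n,L,m in co]),[600,0,-.2]);print(r.x,rel(r.x),np.round(r.fun.reshape(-1,2),1).tolist())
```

```text
[ 6.28791351e+02  1.07441737e+01 -2.59070557e-01] [-6.07054068e+01  3.65370364e-01  1.09294428e-02] [[-0.6, 0.0], [0.1, 0.6], [0.2, 0.7], [-0.2, -0.9], [0.5, -0.5]]
[ 6.29022007e+02  1.04732096e+01 -2.62426903e-01] [-6.04108330e+01  1.65746198e-01  7.57309658e-03] [[-0.7, 0.0], [0.0, 0.6], [-0.0, 0.8], [-0.3, -0.8], [0.4, -0.4], [-0.7, 0.0], [-0.0, 0.3]]
```

The chest is centred (y≈0.2, yaw≈0.008), so I'll push it home.

Run:
```python
from h import *
p,q=tool(-38,-0.8,0,12)
print(env.move_l(p,q,rate=25,f_stop=20));st()
p,q=tool(-14,-0.8,0,12)
print(env.move_l(p,q,rate=12,f_stop=18));st()
s=env.read_state();p0,_=tool(-26,0,0,12);print(rel(np.r_[s["tool_pos"][:2],0])-rel(np.r_[p0[:2],0]))
cv2.imwrite("pics/t4.png",viewer.camera("top"));cv2.imwrite("pics/s4.png",viewer.camera("scene"))
a=cv2.imread("pics/s4.png")[160:270,240:345];cv2.imwrite("pics/s4c.png",cv2.resize(cv2.convertScaleAbs(a,alpha=1.5),None,fx=5.4,fy=5.4,interpolation=2))
```

```text
False
10.92 [627.6   9.6  91.1] F [-9.   2.5  7.8] w 55.9 q [ 0.01  0.69  1.79 -0.08  0.53 -1.22]
True
12.17 [639.4   6.2  90.3] F [ 0.1 -0.7 -0. ] w 56.0 q [ 0.01  0.7   1.76 -0.08  0.55 -1.23]
[-1.39659687 -1.1843029   0.        ]
```

View pics/s4c.png

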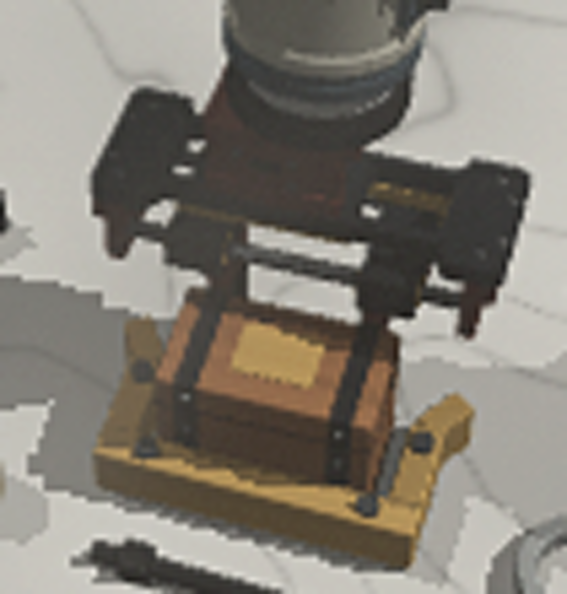

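It stopped within 1.4 mm of the predicted home position. One firmer, slow press will square both corners, and then I'll back off and check.

Run:
```python
from h import *
def off():
    s=env.read_state();p0,_=tool(-26,0,0,12);return np.round((rel(np.r_[s["tool_pos"][:2],0])-rel(np.r_[p0[:2],0]))[:2],2)
p,q=tool(-14,-1.2,0,12)
print(env.move_l(p,q,rate=8,f_stop=30),off());st()
env.hold(.2);print(off());st()
p,q=tool(-60,-1.2,0,12);env.move_l(p,q,rate=40)
p,q=tool(-110,-1.2,0,40);env.move_l(p,q,rate=120)
p[2]=300;p[0]-=40;env.move_l(p,q,rate=150);st()
env.move_joints([1.324,.423,1.63,0,1.089,-.019]);st()
for n,o in(("top",(225,160)),("scene",(240,160))):
    a=viewer.camera(n);cv2.imwrite(f"pics/{n}5.png",a)
    a=a[o[1]:o[1]+110,o[0]:o[0]+120];cv2.imwrite(f"pics/{n}5c.png",cv2.resize(cv2.convertScaleAbs(a,alpha=1.4),None,fx=5.4,fy=5.4,interpolation=2))
```

```text
True [-0.74 -1.56]
13.28 [640.    5.7  89. ] F [ 1.1 -0.1 -0.7] w 55.7 q [ 0.    0.7   1.75 -0.07  0.56 -1.24]
[-0.86 -1.63]
13.48 [639.8   5.6  88.7] F [0.7 0.3 0.3] w 56.2 q [ 0.    0.71  1.75 -0.07  0.56 -1.24]
16.47 [519.5  28.2 299.1] F [-0.9 -0.1  0.2] w 55.9 q [ 0.05  0.23  1.93 -0.06  0.84 -1.21]
18.95 [141.9 608.4 302.7] F [ 0.  -0.7  0.3] w 56.2 q [ 1.32  0.42  1.63 -0.    1.09 -0.02]
```

View pics/top5c.png

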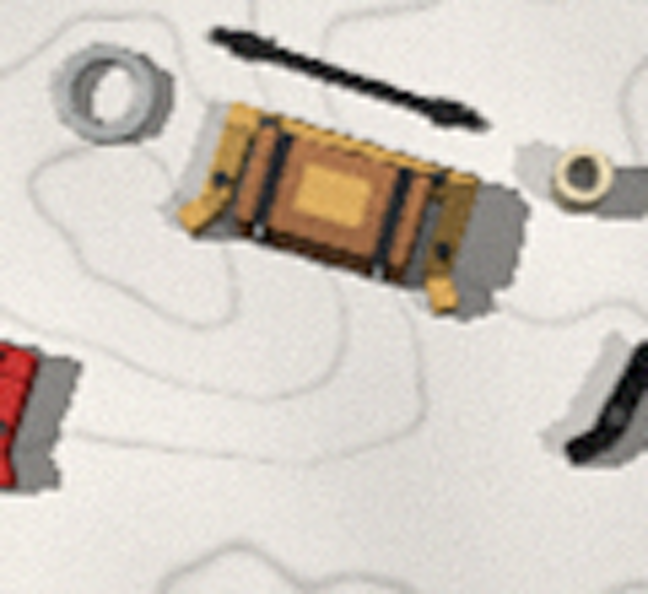

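View pics/scene5c.png

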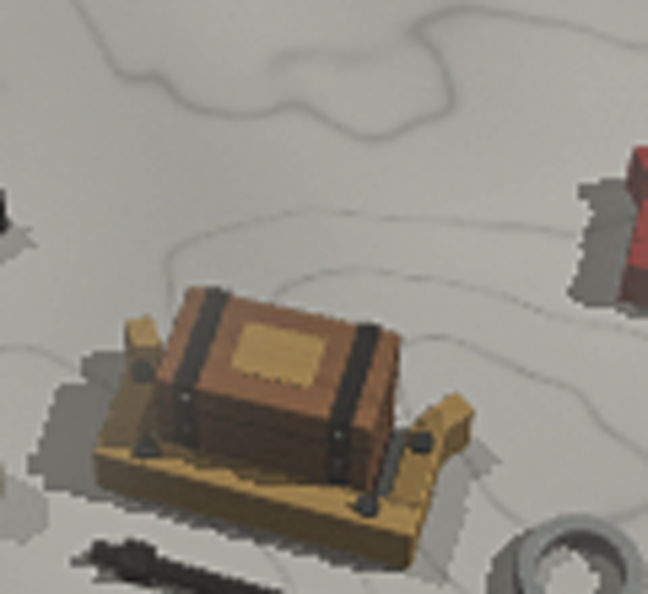

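View pics/top5.png

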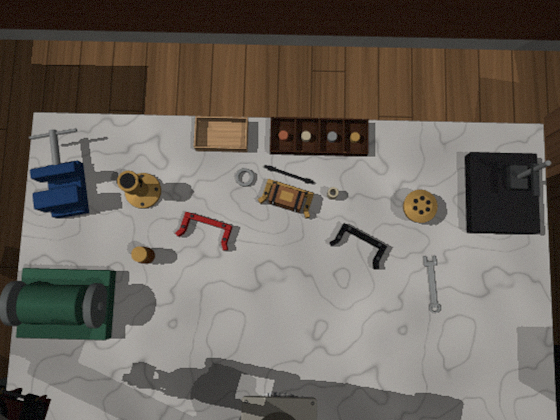

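Run:
```python
from h import *
import cv2
tc=lambda u,v:np.array([u/5.4+225-.4,v/5.4+160-.4]); sc=lambda u,v:np.array([u/5.4+240-.4,v/5.4+160-.4])
S_=[("scene",(26,-48,76),sc(158,385)),("scene",(26,48,76),sc(380,432)),("scene",(-26,-48,76),sc(190,288)),("scene",(-26,48,76),sc(400,336))]
T_=[("top",(26,48,76),tc(262,122)),("top",(26,-48,76),tc(435,174)),("top",(-26,48,76),tc(238,220)),("top",(-26,-48,76),tc(407,268))]
for co in(S_,T_,S_+T_):
    r=least_squares(lambda q:np.concatenate([proj(n,place(q,L))[0]-m for n,L,m in co]),[687,0,-.2]);print(r.x,rel(r.x),np.round(r.fun.reshape(-1,2),1).tolist())
for n,o in(("top",(250,170)),("scene",(255,205))):
    a=cv2.imread(f"pics/{n}5.png")[o[1]:o[1]+65,o[0]:o[0]+75]
    cv2.imwrite(f"pics/{n}5d.png",cv2.resize(cv2.convertScaleAbs(a,alpha=1.6),None,fx=9,fy=9,interpolation=cv2.INTER_CUBIC))
# bystanders
for n in("top","scene"):
    d=cv2.absdiff(cv2.imread(f"pics/{n}0.png"),cv2.imread(f"pics/{n}5.png")).max(2);d=cv2.medianBlur(d,5)
    k,_,stt,_=cv2.connectedComponentsWithStats((d>25).astype('uint8'));print(n,[x.tolist() for x in stt[1:] if x[4]>8])
```

```text
[ 6.87697881e+02 -3.50399909e+00 -2.44373197e-01] [-0.13257218  2.34561943  0.0256268 ] [[-0.4, 0.0], [-0.3, 0.1], [-0.2, 0.2], [0.9, -0.4]]
[ 6.87868160e+02 -7.92030494e+00 -2.56685028e-01] [ 1.20950506 -1.86526894  0.01331497] [[0.3, 0.7], [-0.1, 0.1], [-0.3, -0.5], [0.2, -0.3]]
[ 6.87783217e+02 -5.20360241e+00 -2.50121695e-01] [0.40300942 0.7303529  0.01987831] [[-1.1, -0.1], [-1.1, 0.3], [-0.8, 0.2], [0.2, -0.3], [-0.7, 0.8], [-1.1, 0.0], [-1.3, -0.4], [-0.7, -0.4]]
top [[267, 184, 46, 30, 883], [316, 198, 7, 15, 61], [245, 230, 65, 31, 1282], [148, 366, 7, 15, 70], [117, 372, 8, 8, 50], [7, 386, 16, 9, 74], [24, 393, 10, 10, 49], [165, 392, 4, 4, 10], [13, 396, 5, 4, 13], [49, 397, 4, 9, 22]]
scene [[407, 102, 6, 6, 20], [435, 102, 6, 4, 16], [263, 168, 64, 41, 1778], [259, 213, 55, 38, 1472], [245, 231, 10, 17, 70]]
```

View pics/top5d.png

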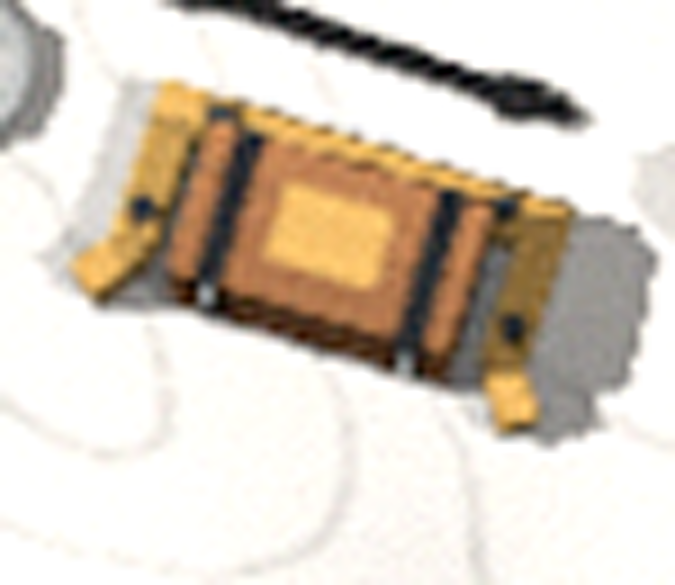

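View pics/scene5d.png

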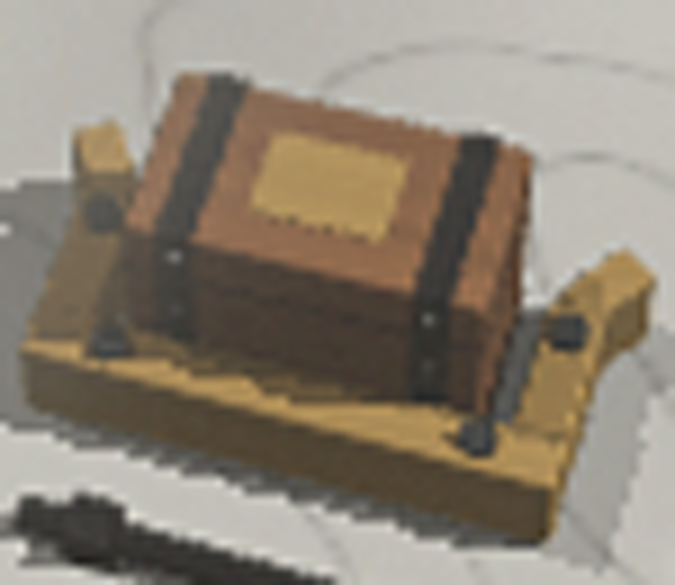

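The fits agree with home to about 1 mm, and nothing else moved. The yaw is less certain (0.01–0.025). Pushing at the centre with the fingers closed squares the chest against the stop regardless of my estimate of the stall's yaw, so I'll do that too.

Run:
```python
from h import *
def off():
    s=env.read_state();p0,_=tool(-26,0,0,12);return np.round((rel(np.r_[s["tool_pos"][:2],0])-rel(np.r_[p0[:2],0]))[:2],2)
set_gripper(0)
p,q=tool(-110,0.3,0,60);up=p.copy();up[2]=280;env.reach(up,q)
p,q=tool(-75,0.3,0,12);env.move_l(tool(-75,.3,0,60)[0],q,rate=180);env.move_l(p,q,rate=80)
p,q=tool(-38,.3,0,12);print(env.move_l(p,q,rate=40,f_stop=15))
p,q=tool(-12,.3,0,12)
for i in range(3): print(env.move_l(p,q,rate=10,f_stop=[5,30,35][i]),off());st()
p,q=tool(-70,.3,0,12);env.move_l(p,q,rate=50)
p,q=tool(-110,.3,0,40);env.move_l(p,q,rate=120)
p[2]=300;p[0]-=40;env.move_l(p,q,rate=150)
env.move_joints([1.324,.423,1.63,0,1.089,-.019]);st()
for n,o in(("top",(250,170)),("scene",(255,205))):
    a=viewer.camera(n);cv2.imwrite(f"pics/{n}6.png",a);a=a[o[1]:o[1]+65,o[0]:o[0]+75]
    cv2.imwrite(f"pics/{n}6d.png",cv2.resize(cv2.convertScaleAbs(a,alpha=1.6),None,fx=9,fy=9,interpolation=cv2.INTER_CUBIC))
```

```text
False
True [-2.27  0.12]
26.6 [638.9   7.7  90.5] F [-0.5 -0.   0. ] w 0.4 q [ 0.01  0.7   1.76 -0.08  0.54 -1.23]
True [-1.08 -0.13]
27.46 [640.    7.1  89.4] F [-0.6  0.7  0.8] w 0.3 q [ 0.01  0.7   1.75 -0.08  0.56 -1.23]
True [-0.4  -0.27]
28.32 [640.6   6.8  88.6] F [-0.1  0.6 -0.9] w 0.4 q [ 0.01  0.71  1.75 -0.07  0.57 -1.24]
33.77 [141.9 608.4 302.7] F [ 0.   1.  -0.6] w 0.2 q [ 1.32  0.42  1.63 -0.    1.09 -0.02]
```

View pics/top6d.png

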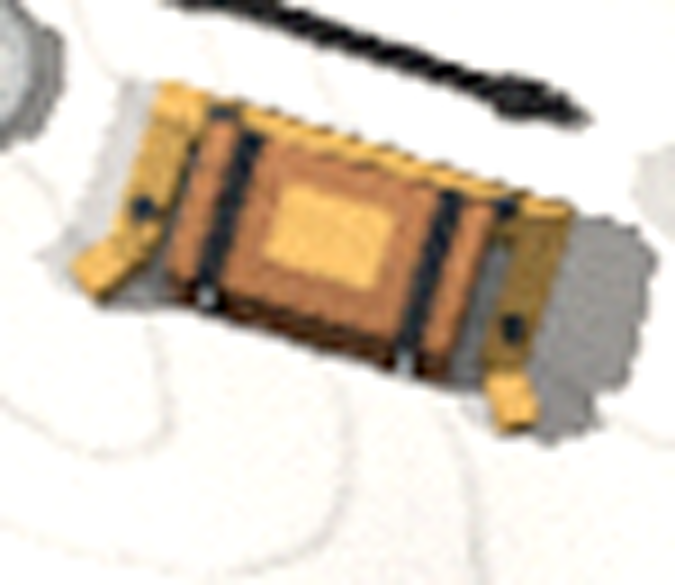

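View pics/scene6d.png

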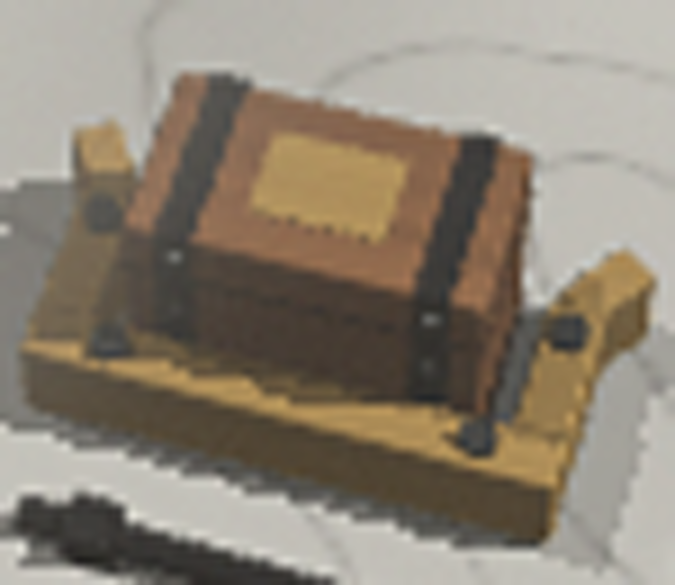

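The picture is essentially unchanged after the centre push, so the chest was already seated. The arm is parked clear of everything.

Run:
```python
import cv2
for n in("top","scene"):
    for a0,t in(("0",25),("5",15)):
        d=cv2.absdiff(cv2.imread(f"pics/{n}{a0}.png"),cv2.imread(f"pics/{n}6.png")).max(2);d=cv2.medianBlur(d,3)
        k,_,s,_=cv2.connectedComponentsWithStats((d>t).astype('uint8'));print(n,a0,[x.tolist() for x in s[1:] if x[4]>10])
from station import workorder,env
workorder.sign_off();print(env.read_state()["time_s"])
```

```text
top 0 [[267, 184, 46, 30, 910], [316, 197, 8, 17, 72], [245, 229, 66, 32, 1291], [151, 367, 22, 6, 60], [148, 371, 11, 10, 88], [116, 372, 15, 9, 106], [134, 385, 34, 10, 91], [11, 386, 35, 15, 176], [168, 394, 10, 5, 29], [11, 396, 23, 8, 73], [48, 397, 6, 11, 35], [25, 407, 6, 13, 42]]
top 5 [[12, 355, 10, 4, 21], [156, 367, 17, 6, 47], [153, 371, 6, 8, 35], [122, 373, 8, 9, 58], [136, 385, 28, 10, 88], [6, 387, 42, 17, 282], [167, 393, 10, 4, 27], [23, 407, 8, 13, 71]]
scene 0 [[404, 102, 9, 5, 38], [430, 102, 11, 4, 41], [262, 168, 65, 41, 1783], [259, 213, 55, 38, 1473], [245, 231, 10, 17, 76]]
scene 5 [[540, 1, 10, 3, 20], [430, 101, 6, 4, 21]]
the job is handed in; nothing more can be done
the job is handed in; nothing more can be done
```

I pushed the chest into the brass stall until it stopped against the back stop, let go, parked the arm clear and handed the job in at about 34 s of the 64 s allowed. It was pushed about 14 mm above the bench with two part-open fingertips, then pressed once more at its centre with the fingers closed to square it.

**Position:** my last pose fit, made before the centre press, put the chest within about 1 mm of home in depth, and the arm stopped within about 1 mm of the predicted spot.

**Side offset:** the two cameras disagreed by about 4 mm sideways (+2.3 mm and -1.9 mm), but both put it inside the 9 mm clearance.

**Squareness:** the same fit read 0.01 to 0.025 rad of turn, which is about as fine as I can measure. The centre press made no visible change, so I take the chest to be square and seated.

**Everything else:** comparing the first and last pictures, only the chest, its shadow and the arm's own shadow changed. The chest stands upright and the bystanders are where they were.

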